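# Balance a damped boring bar on the narrow rest

## Task

Clear the round reference block off the narrow steel rest and lay it flat in the empty wooden tray. Then lay the square boring bar squarely across the top of the rest so that it stays balanced there, level and on its own; its heavy inner damper is out of sight, so its balance point has to be felt for. Set both down gently, letting neither drop or topple, and leave everything else on the bench where it is.

Things in the scene. Friction and masses are not known exactly. Their poses are not given: they have to be found in the camera images.
- bar: Loose boring bar, dark steel, lying on the bench: square shank 26 x 26 mm, 240 mm long in all; last 26 mm at its +x end a slimmer bright head (21 x 21 mm) with a brass tip. Origin: mid-length, on the underside; x along the bar, z up. Mass 0.7 to 0.8 kg. A heavy damper is fixed unseen inside: the balance point lies up to 60 mm from the middle towards either end, and never shifts.
- bar_mid (a point): Point at the middle of the bar's length and of its square section (13 mm above the origin); same axes.
- rest: Narrow rest fixed to the bench: dark base plate 100 x 90 x 14 mm, round post of 44 mm diameter, on top a bright steel ridge 27 mm tall whose flat top, 75 mm above the bench, is 20 mm wide (along x) and 60 mm long (along y). Origin: centre of the base's underside, z up. The bar has to lie across the ridge, along the rest's x.
- rest_top (a point): Centre of the rest's flat top, 75 mm above the bench; same axes as the rest.
- block: Loose round reference block, bright steel disc of 45 mm diameter, 14 mm thick, 0.17 kg, lying flat on top of the rest at the start. Origin: centre of its underside, z up.
- tray: Fixed low pale wooden tray, 130 x 130 mm outside, 14 mm high, walls 4 mm, empty. Origin: centre of its underside.
- tray_in (a point): Centre of the tray's inner floor, z up.
- roller: Bystander: small upright steel cylinder, 26 mm diameter, 35 mm tall. Origin under its centre.
- slug: Bystander: dark steel cylinder, 36 mm diameter, 22 mm tall. Origin under its centre.
- weight: Bystander: brass weight with a knob, 32 mm diameter, 44 mm tall. Origin under its centre.
- loupe: Bystander: black eye loupe, 38 mm diameter, 42 mm tall. Origin under its centre.
- case: Bystander: flat dark wooden case 60 x 90 x 24 mm. Origin under its centre.
- wrench: Bystander: steel wrench lying flat.
- stone: Bystander: reddish-brown whetstone 100 x 40 x 20 mm. Origin under its centre.

How it is judged:
On the way:
1. the reference block lies flat in the tray, let go (horizontal distance between block and tray_in below 0.045 m and z of block in the frame of tray_in between -0.004 and 0.006 m and angle between block's own z axis and vertical below 0.12 rad and contact force between the fingers and block below 0.1 N), for 0.2 s.
At the end, for the whole second after the job is handed in: The block lies flat in the tray (centre within 45 mm of the tray's centre). The bar lies flat on the rest's top and on nothing else, at rest, level within 0.05 rad, its length within 0.2 rad of the rest's x, its middle within 25 mm of the rest's centre along the ridge and within 80 mm across it (horizontal distance between block and tray_in below 0.045 m and z of block in the frame of tray_in between -0.004 and 0.006 m and angle between block's own z axis and vertical below 0.12 rad and z of bar_mid in the frame of rest_top between 0.009 and 0.017 m and x of bar_mid in the frame of rest_top between -0.08 and 0.08 m and y of bar_mid in the frame of rest_top between -0.025 and 0.025 m and angle between bar's own x axis and vertical between 1.5208 and 1.6208 rad and angle between the x axis of bar and the x axis of rest, either way round below 0.2 rad and contact force between bar and rest above 2 N and linear speed of bar below 0.02 m/s and angular speed of bar below 0.1 rad/s); the robot touches nothing.
It fails at once if a bystander is shifted by more than 40 mm or tipped over (distance of any of roller, slug, weight, loupe, case, wrench, stone from where it was at the start of the episode above 0.04 m or angle between any of roller, slug, weight, loupe, case, wrench, stone's own z axis and vertical above 0.6 rad).
It fails at once if the bar or the block is dropped: it moves faster than 0.4 m/s out of the fingers' grip ((contact force between the fingers and bar below 0.1 N and linear speed of bar above 0.4 m/s) or (contact force between the fingers and block below 0.1 N and linear speed of block above 0.4 m/s)).
It fails at once if the bar is pressed hard onto the rest, or the block into the tray (over 60 N) (contact force between bar and rest above 60 N or contact force between block and tray above 60 N).
It also fails if it takes over 72 s, if anything falls off the work surface, if the arm or the gripper's body presses on something with over 40 N, if the wrist force passes 120 N, or if a joint passes its speed limit or range.

## Robot

A 6-joint arm with a two-finger parallel gripper is mounted at the origin on the work surface. World frame = base frame: x ahead of the robot, y to its left, z up, the work surface at z = 0. Lengths are in m, angles in rad, forces in N, time in s.
With the tool pointing down it reaches from about 0.375 to 0.75 m from the base axis. Payload 9 kg.
Tool frame: the origin (TCP) lies at the very end of the fingers, on their centre line; the grasp point (between the pads) lies 19 mm behind it (r.grip_depth is the distance from the TCP to the grasp point, in m); z points along the fingers, y is the line along which they close (so a half turn about z gives the same grasp; the last joint's range is limited). The gripper opens to 85 mm and grips with 20 to 120 N. Pads are 22 mm wide; open, the fingers measure 114 mm over their backs; the gripper's body (76 mm by 85 mm) begins 54 mm behind the grasp point. The pads swing forward as they close: fully open they stand 13 mm farther back than shut.
Start: joints at [1.126, 0.104, 0.097, 1.564, 0, 1.353], TCP at [0.135, 0.585, 0.231] pointing down, gripper open.
Joint ranges: [-2.99, 2.99], [-0.84, 1.86], [-1.1, 1.16], [-1.84, 2.11], [-1.51, 1.56], [-3.14, 3.14]. Speed limits (rad/s): [2.22, 2.22, 2.57, 3.14, 3.14, 3.14].

## Interface

Orientations are given as [roll, pitch, yaw] about the fixed x, y, z axes, in that order (R = Rz(yaw) Ry(pitch) Rx(roll)).
In Python, from station import r gives the robot as it stands.
- The arm moves only by the tool servo_tool, never from a script. Its arguments are lists of equal length, an entry for each row: "xyz": the shift along the tool's x, y, z normalised to -1 to 1, where 1 is 15 cm, a list of three; "delta_rot": the turn, a rotation vector about the tool's x, y, z normalised to -1 to 1, where 1 is 360 degrees, a list of three. A call has exactly 8 rows; each row shifts and turns the commanded pose from where the row before left it, along the tool's axes as they then stand; what a row does not reach is not made up. A row lasts 1/8 s, in which the tool goes at most 62.5 mm and 10.7 degrees, less where a joint would pass 70% of its speed; a pose out of reach is approached as far as the arm can. A call with a number of a shift or a turn outside -1 to 1 is refused whole. A call with a gripper value outside its range is refused whole. "gripper" is the closure, from -1 (fully open) to 1 (shut), set as the call begins (left out, the last holds). The fingers move at their own pace and stop on an object; the grip force is fixed at half the most. Time passes only in rows, so rows that do not move let the fingers close, or fill a call up. It gives the time, the measured TCP pose, the force, the opening and the grip force at its end, in the units of the state.
- r.get_obs(): the state, without advancing time (a new reading comes with each control period).
- r.capture(name): name is "side" or "top" or "wrist"; returns the picture (480x640x3 uint8, red, green, blue); there is no depth.
- r.camera_model(name): a dict with "fx", "fy", "cx", "cy" (pixels), "k1" (the pictures are not rectified: a ray, as slopes to the right and down, at radius r is drawn at 1 + k1 r^2 times it, then the intrinsics apply), "origin" and "orientation" of the camera in the world; the wrist camera has in their place "mount" (4x4, takes a point from camera to tool coordinates, whose origin is the TCP and whose axes are the flange's). Camera axes: x right, y down, z forward; pixel columns grow to the right and rows downward; lengths in m; the calibration is good to about 2 mm. A picture is of the moment at which its call begins: read the wrist's pose just before it. camera_model takes no time and is no camera call.
- r.sign_off(): hands the job in; it is judged then, once.
Trained networks look in the newest picture that a camera, given by its name, has taken for a name from the list of things; names that differ only in an ending like _2 or _b are one class to them, and where a whole thing is asked for, a point or a joint stands for the part that bears it (a point fixed in the world has none). Each returns a list of dicts, best first, with "p" (0 to 1); they miss things now and then, are a little off and sometimes report something else, mostly with a low value. They report only what shows in the picture. A call takes as long as a camera call.
- r.boxes_of(camera, query): "bbox" ([centre column, centre row, width, height] in pixels, round what is visible of it).
- r.tip_of(camera, query): "uv" ([column, row] in pixels: a listed point, or the origin of a listed thing).
The state is a dict: "t": time; "q": joint angles; "qd": joint speeds; "joint_torque": joint torques, N m; "tool_pos": TCP position; "ee_rot": TCP orientation; "wrist_force": force on the tool from outside, world axes, zero at the start; "ft_torque": the same for the moment, N m; "opening": finger opening in m; "grip_force": force on a finger pad.
Only numpy, scipy, OpenCV 4.12 (cv2) and the standard library are available. Lean on these libraries where they do the work, as an engineer would, in place of code of your own. Each camera call takes 0.05 s, during which the arm holds its last target. There are 200 camera calls.

## Working session

There is one attempt and no reset: what is moved stays moved. The work goes in short steps, Python scripts to look and compute and a tool call to move; the robot and the scene stay as the last step left them, time stands still between calls to the robot, and variables do not carry over. Pictures are saved under pics/ and viewed, at most 10 in all, crops included, and the job is handed in when it is done.

Besides the shell and the picture viewer there is one more tool, called by a JSON object that holds its "method" and its "body". servo_tool: Moves the arm, as the interface text tells. Its arguments: {"type":"object","properties":{"xyz":{"type":"array"},"delta_rot":{"type":"array"},"gripper":{"type":"number"}},"required":["xyz","delta_rot"]}

```bash
mkdir -p pics; ls
cat > h.py <<'E'
import numpy as np, cv2
from scipy.spatial.transform import Rotation as Rn
from station import r
def cam(name):
    m=r.camera_model(name)
    if 'mount' in m:
        o=r.get_obs(); T=np.eye(4); T[:3,:3]=Rn.from_euler('xyz',o['ee_rot']).as_matrix(); T[:3,3]=o['tool_pos']
        M=T@np.array(m['mount']); return m,M[:3,3],M[:3,:3]
    R=np.array(m['orientation'],float)
    if R.shape!=(3,3): R=Rn.from_euler('xyz',R).as_matrix()
    return m,np.array(m['origin'],float),R
def ray(c,uv):
    m,o,R=c
    d=np.array([(uv[0]-m['cx'])/m['fx'],(uv[1]-m['cy'])/m['fy']]); s=d.copy()
    for _ in range(20): s=d/(1+m['k1']*(s@s))
    v=R@np.array([*s,1]); return o,v/np.linalg.norm(v)
def at_z(c,uv,z):
    o,v=ray(c,uv); return o+v*(z-o[2])/v[2]
def tri(rays):
    A=np.zeros((3,3));b=np.zeros(3)
    for o,v in rays:
        P=np.eye(3)-np.outer(v,v);A+=P;b+=P@o
    x=np.linalg.solve(A,b); return x,[round(float(np.linalg.norm((np.eye(3)-np.outer(v,v))@(x-o))),4) for o,v in rays]
def proj(c,X):
    m,o,R=c; p=R.T@(np.array(X)-o); s=p[:2]/p[2]; s=s*(1+m['k1']*(s@s)); return np.array([m['fx']*s[0]+m['cx'],m['fy']*s[1]+m['cy']])
def snap(name,f):
    c=cam(name); im=r.capture(name); cv2.imwrite('pics/'+f+'.png',cv2.cvtColor(im,cv2.COLOR_RGB2BGR)); return c,im
E
python3 - <<'E'
from h import *
np.set_printoptions(precision=4,suppress=True)
print(r.get_obs()); 
C={}
for n in('top','side','wrist'):
    C[n],_=snap(n,n+'0'); print(n,r.camera_model(n))
for q in('bar_mid','rest_top','block','tray_in','rest','bar'):
    rs=[]
    for n in C:
        l=r.tip_of(n,q)[:2]; print(q,n,[(np.round(d['uv'],1).tolist(),round(d['p'],2)) for d in l])
        if l and l[0]['p']>.4: rs.append(ray(C[n],l[0]['uv']))
    if len(rs)>1: print('   ',*tri(rs))
E
```

```text
pics
{'t': 0.0, 'q': array([ 1.1263,  0.1047,  0.0964,  1.5639, -0.    ,  1.3531]), 'qd': array([ 0.    , -0.0004, -0.0019,  0.0003,  0.0013,  0.0008]), 'joint_torque': array([ -0.001 , -55.6934,  50.3648,   0.0173,  -0.0003,   0.    ]), 'tool_pos': array([0.1348, 0.5843, 0.2305]), 'ee_rot': array([-3.1403, -0.0003,  2.9148]), 'wrist_force': array([-0.6502,  0.8388, -0.2036]), 'ft_torque': array([ 0.0537, -0.0221,  0.0128]), 'grip_force': 0.0, 'opening': 0.08543586074217228}
top {'fx': 576.0531149723846, 'fy': 576.0531149723846, 'cx': 315.20733600862775, 'cy': 243.86485692297921, 'k1': -0.11091199733040645, 'origin': array([ 0.4035, -0.0143,  1.5245]), 'orientation': array([-3.0115,  0.0111, -1.5876])}
side {'fx': 457.98147713073564, 'fy': 457.98147713073564, 'cx': 318.2430040211488, 'cy': 240.70619358599717, 'k1': -0.011831480216919835, 'origin': array([ 0.58  , -0.7531,  0.5746]), 'orientation': array([-2.1488,  0.0101,  0.0031])}
wrist {'fx': 365.16420203884644, 'fy': 365.16420203884644, 'cx': 318.2347396931867, 'cy': 238.90015247108866, 'k1': -0.048467296404246824, 'mount': array
[... 279 characters left out ...]
mid wrist []
    [ 0.4536 -0.3033  0.0174] [0.003, 0.003]
rest_top top [([309.3, 257.5], 0.93)]
rest_top side [([312.1, 242.6], 0.95)]
rest_top wrist []
    [0.5598 0.0143 0.0694] [0.0004, 0.0004]
block top [([310.9, 255.2], 0.81)]
block side [([313.9, 241.8], 0.78), ([237.6, 391.9], 0.15)]
block wrist []
    [0.5643 0.01   0.0743] [0.0004, 0.0004]
tray_in top []
tray_in side [([281.5, 214.0], 0.81)]
tray_in wrist []
rest top [([309.3, 259.9], 0.8), ([302.3, 188.8], 0.52)]
rest side [([311.2, 272.9], 0.66)]
rest wrist []
    [ 0.559   0.0157 -0.0072] [0.0021, 0.0021]
bar top [([429.6, 300.7], 0.62)]
bar side [([240.5, 395.3], 0.59)]
bar wrist []
    [ 0.4502 -0.2998 -0.002 ] [0.0042, 0.0042]
```

View pics/top0.png

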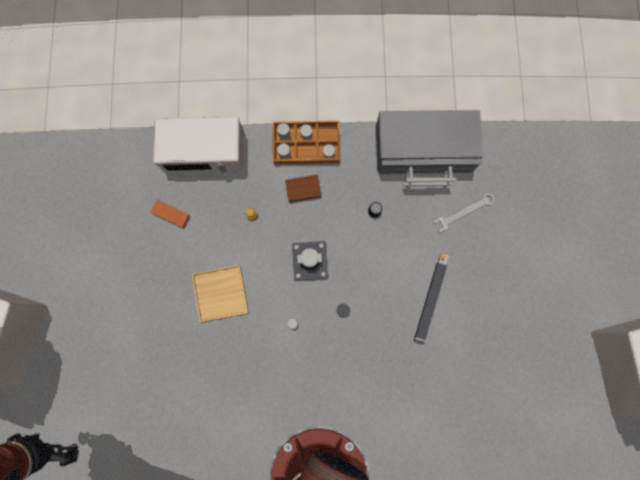

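View pics/side0.png

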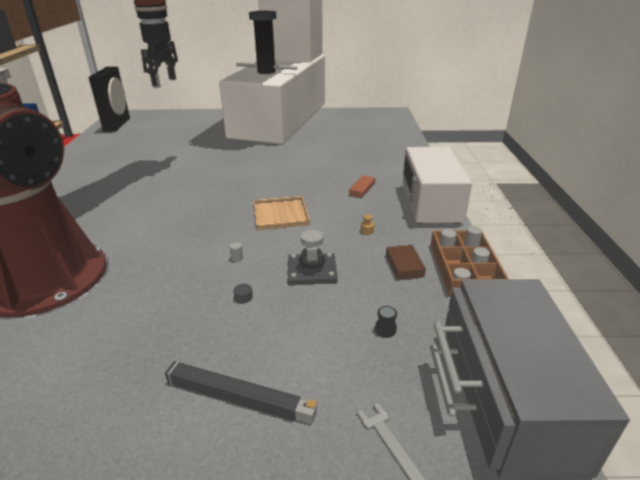

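The top view shows the block on the rest at about (310,258), the tray at (220,294), and the bar running from (420,340) to its bright head at (444,256). The side view agrees: block at (313,240), tray at (281,213), bar at (240,390). The triangulated heights fit the text (rest top 0.07, bar mid 0.017), so I'm moving over the block now.

{"method": "servo_tool", "body": {"xyz": [[-0.3185,-0.022,0],[-0.3185,-0.022,0],[-0.3185,-0.022,0],[-0.3185,-0.022,0],[-0.3185,-0.022,0],[-0.3185,-0.022,0],[-0.3185,-0.022,0],[-0.3185,-0.022,0]], "delta_rot": [[0,0,0.0134],[0,0,0.0134],[0,0,0.0134],[0,0,0.0134],[0,0,0.0134],[0,0,0.0134],[0,0,0.0134],[0,0,0.0134]], "gripper": -1}}

```text
t: 2.05
tool_pos: [0.4483, 0.3741, 0.2313]
ee_rot: [3.141, -0.0, 2.238]
wrist_force: [-0.1, -0.4, 0.7]
opening: 0.0856
grip_force: 0.0
```

{"method": "servo_tool", "body": {"xyz": [[-0.3185,-0.022,0],[-0.3185,-0.022,0],[-0.3185,-0.022,0],[-0.3185,-0.022,0],[-0.3185,-0.022,0],[-0.3185,-0.022,0],[-0.3185,-0.022,0],[-0.3185,-0.022,0]], "delta_rot": [[0,0,0.0134],[0,0,0.0134],[0,0,0.0134],[0,0,0.0134],[0,0,0.0134],[0,0,0.0134],[0,0,0.0134],[0,0,0.0134]]}}

```text
t: 3.05
tool_pos: [0.5609, 0.0153, 0.2313]
ee_rot: [3.141, -0.0, 1.565]
wrist_force: [0.8, 0.3, 0.3]
opening: 0.0854
grip_force: 0.0
```

```bash
cat > plan.py <<'E'
from h import *
def rel(target,yaw):
    o=r.get_obs(); R=Rn.from_euler('xyz',o['ee_rot']).as_matrix()
    d=R.T@(np.array(target)-o['tool_pos'])/.15
    w=(Rn.from_matrix(R).inv()*Rn.from_euler('xyz',[np.pi,0,yaw])).as_rotvec()/(2*np.pi)
    print('shift',d.round(4),'turn',w.round(5))
E
python3 - <<'E'
from plan import *
np.set_printoptions(precision=4,suppress=True)
W,_=snap('wrist','w1'); T,ti=snap('top','top1'); S,_=snap('side','s1')
for q in('block','rest_top','tray_in','tray'):
    rs=[]
    for n,c in(('top',T),('side',S),('wrist',W)):
        l=r.tip_of(n,q)[:1]; print(q,n,[(np.round(d['uv'],1).tolist(),round(d['p'],2)) for d in l], [at_z(c,d['uv'],.075 if q in('block','rest_top') else .004).round(4) for d in l])
        if l and l[0]['p']>.4: rs.append(ray(c,l[0]['uv']))
    if len(rs)>1: print('   ',*tri(rs))
# bar outline + tray from the first top image
im=cv2.imread('pics/top0.png'); 
def big(mask,roi):
    x0,y0,x1,y1=roi; k=np.zeros_like(mask); k[y0:y1,x0:x1]=mask[y0:y1,x0:x1]
    cs,_=cv2.findContours(k,0,2); return max(cs,key=cv2.contourArea)
hsv=cv2.cvtColor(im,cv2.COLOR_BGR2HSV)
tr=big(((hsv[...,1]>90)*255).astype(np.uint8),(180,250,260,335)); R=cv2.minAreaRect(tr); print('tray px',R,'corners',[at_z(T,p,.014)[:2].round(4) for p in cv2.boxPoints(R)],'c',at_z(T,R[0],.012))
b=big(((hsv[...,2]<90)*255).astype(np.uint8),(395,240,465,360)); R=cv2.minAreaRect(b); P=[at_z(T,p,.026)[:2] for p in cv2.boxPoints(R)]; print('bar',R,np.array(P))
E
```

```text
block top [] []
block side [([313.1, 242.0], 0.67)] [array([0.5623, 0.0081, 0.075 ])]
block wrist [([318.0, 219.7], 0.96)] [array([0.5601, 0.0132, 0.075 ])]
    [0.5612 0.0124 0.0722] [0.0011, 0.0011]
rest_top top [] []
rest_top side [([310.2, 244.3], 0.64)] [array([ 0.5567, -0.0001,  0.075 ])]
rest_top wrist [] []
tray_in top [([219.1, 295.8], 0.87)] [array([0.4687, 0.256 , 0.004 ])]
tray_in side [([281.0, 217.4], 0.77)] [array([0.4789, 0.2283, 0.004 ])]
tray_in wrist [] []
    [ 0.4725  0.2598 -0.0147] [0.0031, 0.0031]
tray top [([221.2, 293.0], 0.86)] [array([0.476 , 0.2504, 0.004 ])]
tray side [([279.7, 212.7], 0.67)] [array([0.4739, 0.2519, 0.004 ])]
tray wrist [] []
    [0.475  0.25   0.0052] [0.0009, 0.0009]
tray px ((219.51998901367188, 293.3600158691406), (49.01461410522461, 48.83572769165039), 79.69515228271484) corners [array([0.5279, 0.3291]), array([0.549, 0.201]), array([0.4219, 0.1782]), array([0.4007, 0.305 ])] c [0.4747 0.2534 0.012 ]
bar ((430.1815490722656, 300.5827941894531), (10.270853996276855, 76.52350616455078), 16.389541625976562) [[ 0.3557 -0.253 ]
 [ 0.5449 -0.3166]
 [ 0.5368 -0.3423]
 [ 0.3477 -0.2783]]
```

View pics/w1.png

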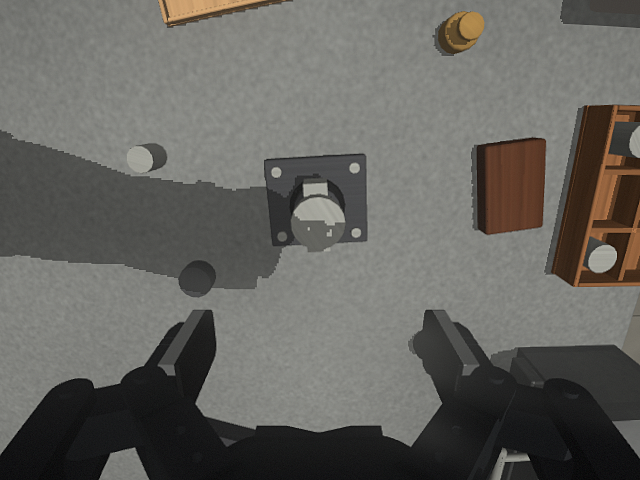

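Wrist view: the disc sits at about (318,222) on the ridge, with the base plate nearly square to the picture and clear space around it. Wrist and side put the underside at (0.561, 0.0125, 0.072). I'm descending with the pads closing across the ridge.

{"method": "servo_tool", "body": {"xyz": [[-0.02,-0.003,0.16],[0,0,0.16],[0,0,0.16],[0,0,0.16],[0,0,0.16],[0,0,0.14],[0,0,0.1],[0,0,0]], "delta_rot": [[0,0,0],[0,0,0],[0,0,0],[0,0,0],[0,0,0],[0,0,0],[0,0,0],[0,0,0]]}}

```text
t: 4.8
tool_pos: [0.5596, 0.014, 0.0743]
ee_rot: [-3.14, -0.0, 1.568]
wrist_force: [-0.5, 0.1, -0.3]
opening: 0.0858
grip_force: 0.0
```

{"method": "servo_tool", "body": {"xyz": [[0,0,0],[0,0,0],[0,0,0],[0,0,0],[0,0,0],[0,0,0],[0,0,0],[0,0,0]], "delta_rot": [[0,0,0],[0,0,0],[0,0,0],[0,0,0],[0,0,0],[0,0,0],[0,0,0],[0,0,0]], "gripper": 1}}

```text
t: 5.8
tool_pos: [0.5612, 0.0137, 0.0766]
ee_rot: [3.14, 0.0, 1.568]
wrist_force: [-0.7, -0.5, 6.3]
opening: 0.0416
grip_force: 60.4
```

Run:
```python
from h import *
snap('wrist','w2'); S,im=snap('side','s2')
a=cv2.imread('pics/w2.png')[130:400,170:490]; b=cv2.resize(cv2.imread('pics/s2.png')[190:300,250:390],None,fx=2.455,fy=2.455,interpolation=cv2.INTER_CUBIC)
b=b[:270]; cv2.imwrite('pics/c2.png',np.hstack([a,b]))
```

```text
(no output)
```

View pics/c2.png

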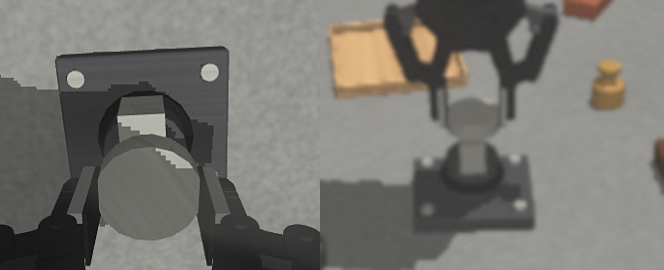

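The crop shows the disc level, held between both pads near their tips. I'll lift gently and turn to the tray's yaw (about +0.178).

{"method": "servo_tool", "body": {"xyz": [[0,0,-0.02],[0,0,-0.04],[0,0,-0.06],[0,0,-0.08],[0,0,-0.08],[0,0,-0.08],[0,0,-0.08],[0,0,-0.06]], "delta_rot": [[0,0,0],[0,0,0],[0,0,-0.003],[0,0,-0.005],[0,0,-0.005],[0,0,-0.005],[0,0,-0.005],[0,0,-0.005]]}}

```text
t: 6.9
tool_pos: [0.5606, 0.0138, 0.1513]
ee_rot: [3.141, 0.0, 1.746]
wrist_force: [-0.5, 0.5, -1.6]
opening: 0.0415
grip_force: 60.8
```

{"method": "servo_tool", "body": {"xyz": [[0.12,-0.02,0],[0.24,-0.04,0],[0.26,-0.046,0],[0.26,-0.046,0],[0.26,-0.046,0],[0.25,-0.04,0],[0.18,-0.03,0],[0.09,-0.02,0]], "delta_rot": [[0,0,0],[0,0,0],[0,0,0],[0,0,0],[0,0,0],[0,0,0],[0,0,0],[0,0,0]]}}

```text
t: 7.9
tool_pos: [0.4736, 0.2534, 0.1499]
ee_rot: [-3.141, -0.0, 1.745]
wrist_force: [-0.6, -0.4, -1.7]
opening: 0.0415
grip_force: 60.9
```

Run:
```python
from plan import *
W,_=snap('wrist','w3'); S,_=snap('side','s3')
rs=[]
for n,c in(('side',S),('wrist',W)):
    for q in('block','tray_in','tray'):
        for d in r.tip_of(n,q)[:1]:
            print(n,q,np.round(d['uv'],1),round(d['p'],2),at_z(c,d['uv'],.004).round(4))
            if q=='block': rs.append(ray(c,d['uv']))
if len(rs)>1: print(tri(rs))
print(r.get_obs()['tool_pos'])
a=cv2.imread('pics/w3.png')[100:420,120:520]; b=cv2.resize(cv2.imread('pics/s3.png')[140:250,220:340],None,fx=2.91,fy=2.91,interpolation=cv2.INTER_CUBIC)
cv2.imwrite('pics/c3.png',np.hstack([a,b[:320]]))
```

```text
side block [275.4 158. ] 0.63 [0.4345 0.6019 0.004 ]
side tray_in [278.1 215.6] 0.62 [0.471  0.2374 0.004 ]
side tray [282.  216.5] 0.79 [0.4811 0.2327 0.004 ]
wrist block [320.5 310. ] 0.95 [0.4892 0.1719 0.004 ]
wrist tray_in [324.6 220. ] 0.94 [0.4779 0.2548 0.004 ]
wrist tray [321.3 219.5] 0.79 [0.4751 0.2548 0.004 ]
(array([0.47281393, 0.25397725, 0.15059673]), [0.001, 0.001])
[0.47538063 0.25096773 0.15030383]
```

View pics/c3.png

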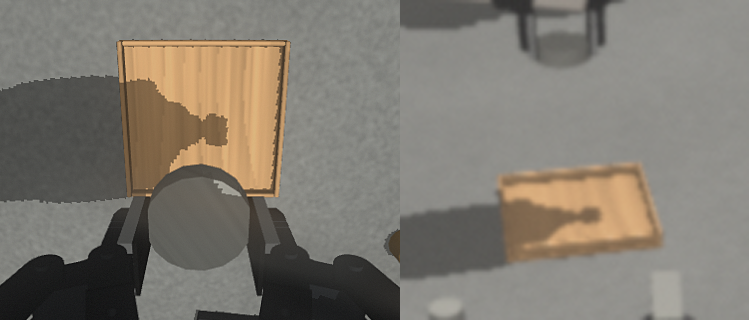

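The crop shows the disc level and centred over the tray (wrist tray_in at (324,220)), with its underside about level with the TCP. Lowering in two stages.

{"method": "servo_tool", "body": {"xyz": [[0.015,0,0.12],[0,0,0.17],[0,0,0.17],[0,0,0.17],[0,0,0.14],[0,0,0.08],[0,0,0.04],[0,0,0]], "delta_rot": [[0,0,0],[0,0,0],[0,0,0],[0,0,0],[0,0,0],[0,0,0],[0,0,0],[0,0,0]]}}

```text
t: 9.3
tool_pos: [0.4746, 0.2539, 0.0168]
ee_rot: [-3.142, -0.0, 1.744]
wrist_force: [1.2, -0.3, -1.8]
opening: 0.0412
grip_force: 60.9
```

{"method": "servo_tool", "body": {"xyz": [[0,0,0.01],[0,0,0.01],[0,0,0.01],[0,0,0.008],[0,0,0.008],[0,0,0],[0,0,0],[0,0,0]], "delta_rot": [[0,0,0],[0,0,0],[0,0,0],[0,0,0],[0,0,0],[0,0,0],[0,0,0],[0,0,0]]}}

```text
t: 10.3
tool_pos: [0.4747, 0.254, 0.01]
ee_rot: [3.141, -0.0, 1.744]
wrist_force: [0.6, 0.3, -1.5]
opening: 0.0412
grip_force: 60.9
```

{"method": "servo_tool", "body": {"xyz": [[0,0,0.007],[0,0,0.007],[0,0,0.007],[0,0,0.004],[0,0,0],[0,0,0],[0,0,0],[0,0,0]], "delta_rot": [[0,0,0],[0,0,0],[0,0,0],[0,0,0],[0,0,0],[0,0,0],[0,0,0],[0,0,0]]}}

```text
t: 11.3
tool_pos: [0.4747, 0.254, 0.0062]
ee_rot: [3.141, -0.0, 1.744]
wrist_force: [-0.6, -0.1, -1.8]
opening: 0.0412
grip_force: 60.9
```

{"method": "servo_tool", "body": {"xyz": [[0,0,0.005],[0,0,0.005],[0,0,0.005],[0,0,0],[0,0,0],[0,0,0],[0,0,0],[0,0,0]], "delta_rot": [[0,0,0],[0,0,0],[0,0,0],[0,0,0],[0,0,0],[0,0,0],[0,0,0],[0,0,0]]}}

```text
t: 12.3
tool_pos: [0.4748, 0.254, 0.0056]
ee_rot: [3.141, 0.0, 1.744]
wrist_force: [-7.8, -2.7, 15.4]
opening: 0.0414
grip_force: 62.7
```

{"method": "servo_tool", "body": {"xyz": [[0,0,0],[0,0,0],[0,0,0],[0,0,0],[0,0,-0.02],[0,0,-0.04],[0,0,-0.1],[0,0,-0.15]], "delta_rot": [[0,0,0],[0,0,0],[0,0,0],[0,0,0],[0,0,0],[0,0,0],[0,0,0],[0,0,0]], "gripper": -0.5}}

```text
t: 13.3
tool_pos: [0.4744, 0.2539, 0.0514]
ee_rot: [-3.141, -0.0, 1.744]
wrist_force: [-0.2, 0.2, -0.3]
opening: 0.0645
grip_force: 0.0
```

{"method": "servo_tool", "body": {"xyz": [[-0.1,0,-0.3],[-0.358,-0.084,-0.139],[-0.358,-0.084,-0.139],[-0.358,-0.084,-0.139],[-0.358,-0.084,-0.139],[-0.358,-0.084,-0.139],[-0.358,-0.084,-0.139],[-0.356,-0.086,-0.139]], "delta_rot": [[0,0,0],[0,0,0],[0,0,0],[0,0,0],[0,0,0],[0,0,0],[0,0,0],[0,0,0]], "gripper": -1}}

```text
t: 14.3
tool_pos: [0.4543, -0.1479, 0.2435]
ee_rot: [3.14, 0.001, 1.743]
wrist_force: [0.8, -0.0, 0.7]
opening: 0.0854
grip_force: 0.0
```

{"method": "servo_tool", "body": {"xyz": [[-0.108,-0.08,0],[-0.108,-0.08,0],[-0.108,-0.08,0],[-0.108,-0.08,0],[-0.108,-0.08,0],[-0.108,-0.08,0],[-0.108,-0.08,0],[-0.108,-0.08,0]], "delta_rot": [[0,0,-0.0214],[0,0,-0.0214],[0,0,-0.0214],[0,0,-0.0214],[0,0,-0.0214],[0,0,-0.0214],[0,0,-0.0214],[0,0,-0.0214]]}}

```text
t: 15.3
tool_pos: [0.4556, -0.3005, 0.2426]
ee_rot: [-3.141, 0.001, 2.823]
wrist_force: [0.3, -0.3, -0.2]
opening: 0.0858
grip_force: 0.0
```

Run:
```python
from plan import *
W,im=snap('wrist','w4'); S,_=snap('side','s4'); T,_=snap('top','t4')
for q in('bar_mid','bar','block','tray_in'):
    rs=[]
    for n,c in(('top',T),('side',S),('wrist',W)):
        for d in r.tip_of(n,q)[:1]:
            print(n,q,np.round(d['uv'],1),round(d['p'],2),at_z(c,d['uv'],.013).round(4)); rs.append(ray(c,d['uv']))
    if len(rs)>1: print(tri(rs))
print(r.get_obs()['tool_pos'],r.get_obs()['ee_rot'])
```

```text
top bar_mid [431.6 300.1] 0.94 [ 0.4472 -0.3034  0.013 ]
side bar_mid [236.4 392.2] 0.88 [ 0.4506 -0.305   0.013 ]
wrist bar_mid [317.8 198.3] 0.78 [ 0.4543 -0.3014  0.013 ]
(array([ 0.45060453, -0.30294528,  0.01224419]), [0.0034, 0.0012, 0.0041])
top bar [431.2 300.6] 0.91 [ 0.4459 -0.3023  0.013 ]
side bar [240.9 395.7] 0.82 [ 0.4583 -0.3114  0.013 ]
wrist bar [316.4 196.7] 0.75 [ 0.4522 -0.3022  0.013 ]
(array([ 0.45212986, -0.30336687,  0.00256879]), [0.006, 0.0038, 0.0022])
top block [224.5 292.7] 0.51 [0.4762 0.2401 0.013 ]
side block [282.3 213.9] 0.5 [0.4825 0.23   0.013 ]
(array([0.47892789, 0.24159002, 0.00600716]), [0.0024, 0.0024])
top tray_in [433.4 300.5] 0.61 [ 0.446  -0.3081  0.013 ]
side tray_in [283.8 215.3] 0.75 [0.4866 0.223  0.013 ]
wrist tray_in [297.2 388.1] 0.38 [ 0.6777 -0.4027  0.013 ]
(array([ 0.47711437, -0.27794938,  0.28653036]), [0.0448, 0.058, 0.0371])
[ 0.45548022 -0.29969234  0.24132554] [ 3.14148294e+00 -1.02472597e-05  2.81917658e+00]
```

View pics/w4.png

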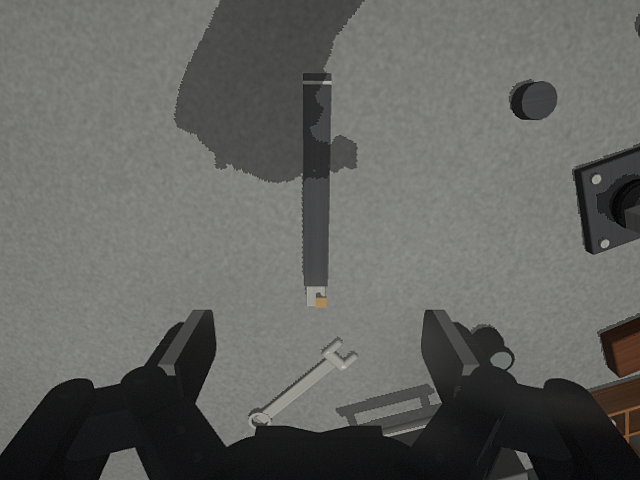

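The wrist view shows the bar upright in the picture from the tail at (317,73) to the head end at (316,307), so its yaw matches the gripper's.

Run:
```python
from plan import *
np.set_printoptions(precision=4,suppress=True)
W=cam('wrist')
tail=at_z(W,(317,73.),.026); tail2=at_z(W,(317,83),.026); sh=at_z(W,(316,286),.026); hd=at_z(W,(316.5,307),.020)
print(tail,tail2,sh,hd,np.linalg.norm(tail-sh),np.linalg.norm((tail-hd)[:2]),np.arctan2(*(sh-tail)[[1,0]]))
u=(sh-tail)/np.linalg.norm(sh-tail); mid=sh-u*.094; print('mid',mid,'yaw',np.arctan2(u[1],u[0])+np.pi)
f=r.get_obs(); print(f['wrist_force'],f['ft_torque'])
rel([mid[0],mid[1],.006],np.arctan2(u[1],u[0])+np.pi)
```

```text
[ 0.3408 -0.2632  0.026 ] [ 0.3489 -0.2659  0.026 ] [ 0.5422 -0.332   0.026 ] [ 0.5699 -0.3408  0.02  ] 0.21275728108815478 0.2418801999451201 -0.3292238449958049
mid [ 0.4532 -0.3016  0.026 ] yaw 2.8123688085939884
[-0.2997  0.6641 -0.2998] [ 0.0156 -0.0118 -0.0703]
shift [ 0.0104 -0.0169  1.5688] turn [ 0.     -0.      0.0011]
```

{"method": "servo_tool", "body": {"xyz": [[0.01,-0.017,0.25],[0,0,0.3],[0,0,0.3],[0,0,0.27],[0,0,0.2],[0,0,0.14],[0,0,0.08],[0,0,0.02]], "delta_rot": [[0,0,0.001],[0,0,0],[0,0,0],[0,0,0],[0,0,0],[0,0,0],[0,0,0],[0,0,0]]}}

```text
t: 17.05
tool_pos: [0.4531, -0.3015, 0.0069]
ee_rot: [3.141, -0.001, 2.813]
wrist_force: [0.9, 1.2, 0.1]
opening: 0.0854
grip_force: 0.0
```

{"method": "servo_tool", "body": {"xyz": [[0,0,0],[0,0,0],[0,0,0],[0,0,0],[0,0,0],[0,0,0],[0,0,0],[0,0,0]], "delta_rot": [[0,0,0],[0,0,0],[0,0,0],[0,0,0],[0,0,0],[0,0,0],[0,0,0],[0,0,0]], "gripper": 1}}

```text
t: 18.05
tool_pos: [0.4536, -0.3023, 0.0081]
ee_rot: [-3.141, 0.001, 2.813]
wrist_force: [-1.5, -0.4, 5.3]
opening: 0.0247
grip_force: 61.1
```

{"method": "servo_tool", "body": {"xyz": [[0,0,-0.02],[0,0,-0.03],[0,0,-0.03],[0,0,-0.03],[0,0,-0.03],[0,0,-0.02],[0,0,0],[0,0,0]], "delta_rot": [[0,0,0],[0,0,0],[0,0,0],[0,0,0],[0,0,0],[0,0,0],[0,0,0],[0,0,0]]}}

```text
t: 19.05
tool_pos: [0.4532, -0.3016, 0.0312]
ee_rot: [3.141, -0.0, 2.813]
wrist_force: [0.2, -0.5, -8.2]
opening: 0.0251
grip_force: 59.5
```

```bash
cat > feel.py <<'E'
from plan import *
F=[];M=[];P=[]
for i in range(16):
    r.capture('side' if i%2 else 'wrist'); o=r.get_obs(); F.append(o['wrist_force']);M.append(o['ft_torque']);P.append([*o['tool_pos'],*o['ee_rot']])
F,M=np.array(F),np.array(M); n=len(F)**.5
f,m=F.mean(0),M.mean(0); yaw=np.median([p[5] for p in P]); u=np.array([np.cos(yaw-np.pi),np.sin(yaw-np.pi),0]); w=np.array([-u[1],u[0],0])
print('F',f.round(3),'M',m.round(4),'sd',M.std(0).round(4),F.std(0).round(3)); print('tcp',np.median(P,0).round(4))
# r x F, r = s*u, F=(0,0,f): M.w = -s*f
print('s along bar +x (mm):',-1000*(m@w)/f[2],'other axis',-1000*(m@u)/f[2],'sd',1000*(M@w).std()/n/abs(f[2]))
E
python3 feel.py
python3 - <<'E'
import cv2,numpy as np,sys
sys.path.insert(0,'.')
import os; os.chdir('.')
from h import *
snap('wrist','w5'); snap('side','s5')
cv2.imwrite('pics/c5.png',np.hstack([cv2.imread('pics/w5.png')[60:460,120:520],cv2.resize(cv2.imread('pics/s5.png')[300:440,140:340],None,fx=2,fy=2.857)]))
E
```

```text
F [ 0.094  0.022 -7.662] M [-0.0845 -0.2639 -0.0015] sd [0.0248 0.0373 0.0249] [0.351 0.347 0.302]
tcp [ 4.5320e-01 -3.0170e-01  3.1300e-02  3.1414e+00 -1.0000e-04  2.8130e+00]
s along bar +x (mm): -36.15701238119595 other axis 0.6808665291198583 sd 1.0925964849069356
```

View pics/c5.png

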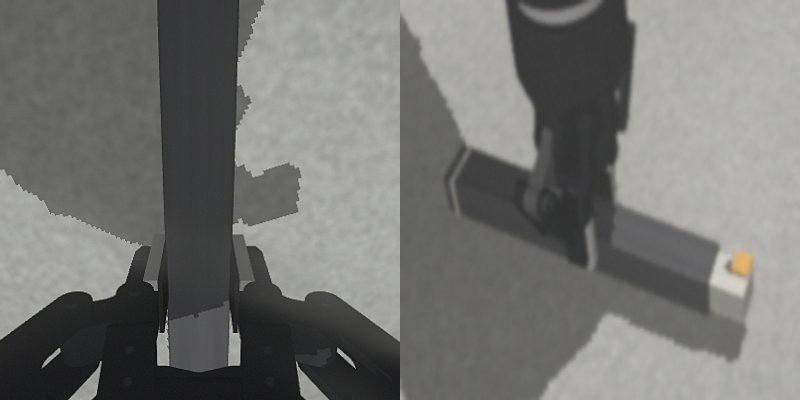

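The wrist view shows the bar gripped squarely, and the side view shows it clear of the bench and about level. The felt moment puts the balance point about 36 mm towards the tail, with 7.66 N of weight. I'll set it down and regrip there.

{"method": "servo_tool", "body": {"xyz": [[0,0,0.03],[0,0,0.04],[0,0,0.03],[0,0,0.025],[0,0,0.015],[0,0,0.01],[0,0,0.004],[0,0,0]], "delta_rot": [[0,0,0],[0,0,0],[0,0,0],[0,0,0],[0,0,0],[0,0,0],[0,0,0],[0,0,0]]}}

```text
t: 20.95
tool_pos: [0.4533, -0.3018, 0.0084]
ee_rot: [-3.142, 0.0, 2.813]
wrist_force: [1.0, 0.7, -6.0]
opening: 0.0244
grip_force: 59.7
```

{"method": "servo_tool", "body": {"xyz": [[0,0,0],[0,0,0],[0,0,0],[0,0,0],[0.06,0,0],[0.08,0,0],[0.07,0,0],[0.03,0,0]], "delta_rot": [[0,0,0],[0,0,0],[0,0,0],[0,0,0],[0,0,0],[0,0,0],[0,0,0],[0,0,0]], "gripper": -0.3}}

```text
t: 21.95
tool_pos: [0.4184, -0.2898, 0.0082]
ee_rot: [3.142, -0.0, 2.813]
wrist_force: [-0.1, -0.5, -0.7]
opening: 0.0553
grip_force: 0.0
```

{"method": "servo_tool", "body": {"xyz": [[0,0,0],[0,0,0],[0,0,0],[0,0,0],[0,0,0],[0,0,0],[0,0,0],[0,0,0]], "delta_rot": [[0,0,0],[0,0,0],[0,0,0],[0,0,0],[0,0,0],[0,0,0],[0,0,0],[0,0,0]], "gripper": 1}}

```text
t: 22.95
tool_pos: [0.4195, -0.2903, 0.0086]
ee_rot: [-3.141, 0.0, 2.813]
wrist_force: [-1.9, 0.5, 5.0]
opening: 0.0246
grip_force: 61.0
```

{"method": "servo_tool", "body": {"xyz": [[0,0,-0.02],[0,0,-0.05],[0,0,-0.1],[0,0,-0.14],[0,0,-0.16],[0,0,-0.16],[0,0,-0.12],[0,0,-0.04]], "delta_rot": [[0,0,0],[0,0,0],[0,0,0],[0,0,0],[0,0,0],[0,0,0],[0,0,0],[0,0,0]]}}

```text
t: 23.95
tool_pos: [0.4197, -0.2906, 0.1283]
ee_rot: [-3.141, 0.002, 2.813]
wrist_force: [-0.2, -0.5, -8.2]
opening: 0.0247
grip_force: 59.7
```

```bash
python3 feel.py
```

```text
F [-0.053 -0.037 -7.433] M [-0.0145 -0.0144 -0.0005] sd [0.0337 0.0431 0.032 ] [0.557 0.445 0.519]
tcp [ 4.191e-01 -2.900e-01  1.263e-01  3.141e+00 -4.000e-04  2.813e+00]
s along bar +x (mm): -2.4657795740727475 other axis -1.2255141025091587 sd 1.3612315503530765
```

Run:
```python
from plan import *
np.set_printoptions(precision=4,suppress=True)
m=r.camera_model('wrist'); X=np.eye(4); X[:3,:3]=Rn.from_euler('xyz',[np.pi,0,1.566]).as_matrix(); X[:3,3]=[.5607,.0150,.2313]
M=X@np.array(m['mount']); W=(m,M[:3,3],M[:3,:3]); T=cam('top')
im=cv2.imread('pics/w1.png'); g=cv2.cvtColor(im,cv2.COLOR_BGR2GRAY)
P=[at_z(W,p,.014)[:2] for p in [(265,159),(366,154),(367,241),(273,245)]]; P=np.array(P); print(P,'c',P.mean(0),'sides',np.linalg.norm(P-np.roll(P,-1,0),axis=1),'yaw',np.arctan2(*(P[1]-P[0])[::-1]))
# bolt heads as bright blobs
th=((g>150)*255).astype(np.uint8)
for name,c,img,roi in(('w1',W,im,(262,150,372,250)),('top0',T,cv2.imread('pics/top0.png'),(288,238,332,284))):
    k=cv2.cvtColor(img,cv2.COLOR_BGR2GRAY); x0,y0,x1,y1=roi; n,l,s,ce=cv2.connectedComponentsWithStats(((k[y0:y1,x0:x1]>130)*255).astype(np.uint8))
    for i in range(1,n):
        if 3<s[i][4]<130: print(name,s[i][4],ce[i]+[x0,y0],at_z(c,ce[i]+[x0,y0],.015)[:2])
cv2.imwrite('pics/c6.png',np.hstack([cv2.resize(im[140:260,250:380],None,fx=3,fy=3,interpolation=2),cv2.resize(cv2.imread('pics/top0.png')[235:287,286:336],(346,360),interpolation=2)]))
```

```text
[[ 0.5084  0.0583]
 [ 0.6066  0.0625]
 [ 0.6108 -0.0268]
 [ 0.5123 -0.0306]] c [0.5595 0.0159] sides [0.0983 0.0894 0.0985 0.089 ] yaw 0.04304633905448126
w1 83 [354.2771 167.5181] [0.5954 0.0496]
w1 80 [275.9125 172.0625] [0.5187 0.0457]
w1 7 [308.4286 228.2857] [ 0.5498 -0.0122]
w1 26 [329.3462 232.6923] [ 0.5713 -0.0171]
w1 71 [355.8873 232.3521] [ 0.5988 -0.0169]
w1 73 [295.5205 247.6301] [ 0.5359 -0.0333]
top0 13 [296.1538 246.4615] [0.5952 0.0497]
top0 10 [320.8 245. ] [ 0.5979 -0.0155]
top0 13 [322.8462 273.5385] [ 0.5222 -0.0195]
top0 13 [297.6154 275.3846] [0.5185 0.0468]
```

View pics/c6.png

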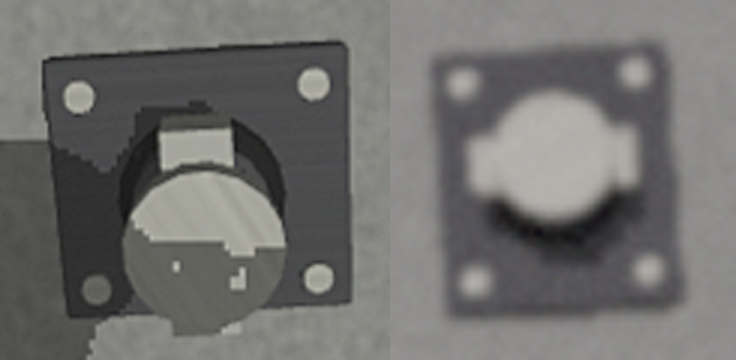

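The crop shows the rest's four bolts and ridge clearly. Wrist and top views agree on the rest centre, about (0.559, 0.0155), with yaw about 0.046. Carrying the bar over now.

{"method": "servo_tool", "body": {"xyz": [[0,0,0],[0,0,0],[0,0,0],[0,0,0],[0,0,0],[-0.06,0.115,0],[-0.12,0.23,0],[-0.13,0.25,0]], "delta_rot": [[0,0,-0.009],[0,0,-0.014],[0,0,-0.015],[0,0,-0.014],[0,0,-0.0077],[0,0,0],[0,0,0],[0,0,0]]}}

```text
t: 25.75
tool_pos: [0.462, -0.1973, 0.1268]
ee_rot: [3.141, 0.0, -3.097]
wrist_force: [2.3, -0.2, -7.7]
opening: 0.0244
grip_force: 60.1
```

{"method": "servo_tool", "body": {"xyz": [[-0.13,0.25,0],[-0.13,0.25,0],[-0.13,0.25,0],[-0.12,0.22,0],[-0.1,0.19,0],[-0.07,0.13,0],[-0.04,0.08,0],[-0.01,0.026,0]], "delta_rot": [[0,0,0],[0,0,0],[0,0,0],[0,0,0],[0,0,0],[0,0,0],[0,0,0],[0,0,0]]}}

```text
t: 26.75
tool_pos: [0.5611, 0.0163, 0.1266]
ee_rot: [3.141, -0.0, -3.094]
wrist_force: [-0.0, 0.2, -7.7]
opening: 0.0244
grip_force: 60.2
```

```bash
python3 feel.py
python3 - <<'E'
import os; os.chdir('.')
import sys; sys.path.insert(0,'.')
from plan import *
S,_=snap('side','s7')
u=np.array([np.cos(.046),np.sin(.046)])
rel([*(np.array([.559,.0155])+.002*u),.0866],np.pi+.046)
for q in('bar_mid','rest_top'):
    for d in r.tip_of('side',q)[:1]: print(q,np.round(d['uv'],1),round(d['p'],2))
print(proj(S,[.559,.0155,.075]))
cv2.imwrite('pics/c7.png',cv2.resize(cv2.imread('pics/s7.png')[130:310,200:440],None,fx=3,fy=3,interpolation=2))
E
```

```text
F [ 0.052 -0.148 -7.47 ] M [-0.0069 -0.0173 -0.0032] sd [0.0307 0.0322 0.0312] [0.464 0.491 0.361]
tcp [ 0.5611  0.0152  0.1268  3.1415  0.     -3.0955]
s along bar +x (mm): -2.26894601626019 other axis -1.0336019914931682 sd 1.0794551901967597
shift [0.0009 0.0008 0.2676] turn [1.e-05 1.e-05 8.e-05]
bar_mid [332.5 217.7] 0.92
rest_top [309.7 242.3] 0.81
[311.47732662 239.97929886]
```

View pics/c7.png

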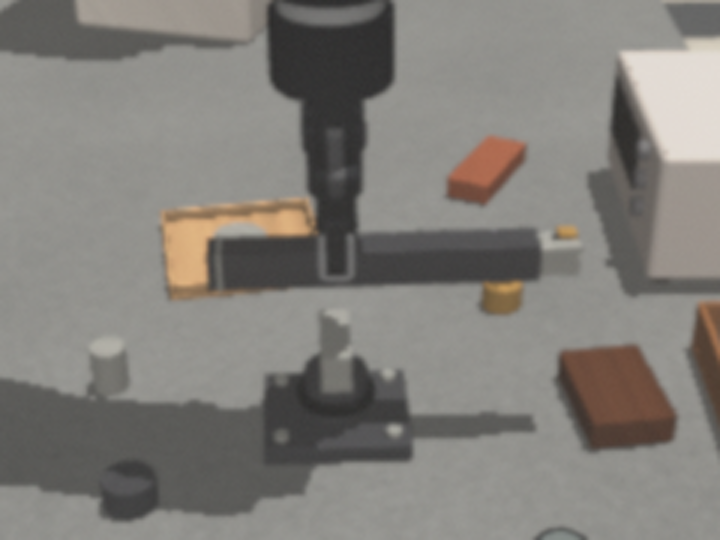

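The side view shows the bar level over the ridge, with the gripper centred above it at (336,260) and the ridge below at (336,320) in the crop. The balance reading repeats at about −2.4 mm from the TCP, which puts it on the ridge centre. Lowering.

{"method": "servo_tool", "body": {"xyz": [[0,0,0.03],[0,0,0.05],[0,0,0.05],[0,0,0.05],[0,0,0.04],[0,0,0.03],[0,0,0.012],[0,0,0]], "delta_rot": [[0,0,0],[0,0,0],[0,0,0],[0,0,0],[0,0,0],[0,0,0],[0,0,0],[0,0,0]]}}

```text
t: 28.7
tool_pos: [0.5612, 0.0155, 0.0875]
ee_rot: [3.142, 0.0, -3.095]
wrist_force: [0.4, 0.2, -7.7]
opening: 0.0244
grip_force: 60.1
```

{"method": "servo_tool", "body": {"xyz": [[0,0,0.004],[0,0,0.004],[0,0,0.004],[0,0,0.004],[0,0,0],[0,0,0],[0,0,0],[0,0,0]], "delta_rot": [[0,0,0],[0,0,0],[0,0,0],[0,0,0],[0,0,0],[0,0,0],[0,0,0],[0,0,0]]}}

```text
t: 29.7
tool_pos: [0.5611, 0.0155, 0.0851]
ee_rot: [3.142, 0.0, -3.095]
wrist_force: [-0.1, 0.6, -7.9]
opening: 0.0246
grip_force: 60.1
```

{"method": "servo_tool", "body": {"xyz": [[0,0,0.003],[0,0,0],[0,0,0.003],[0,0,0],[0,0,0.003],[0,0,0],[0,0,0],[0,0,0]], "delta_rot": [[0,0,0],[0,0,0],[0,0,0],[0,0,0],[0,0,0],[0,0,0],[0,0,0],[0,0,0]]}}

```text
t: 30.7
tool_pos: [0.5611, 0.0155, 0.0837]
ee_rot: [3.142, -0.0, -3.095]
wrist_force: [-0.6, -0.2, -7.8]
opening: 0.0242
grip_force: 60.3
```

{"method": "servo_tool", "body": {"xyz": [[0,0,0.003],[0,0,0],[0,0,0.003],[0,0,0],[0,0,0],[0,0,0],[0,0,0],[0,0,0]], "delta_rot": [[0,0,0],[0,0,0],[0,0,0],[0,0,0],[0,0,0],[0,0,0],[0,0,0],[0,0,0]]}}

```text
t: 31.7
tool_pos: [0.5612, 0.0155, 0.0836]
ee_rot: [-3.141, 0.0, -3.095]
wrist_force: [-4.5, 1.3, 4.7]
opening: 0.0248
grip_force: 61.7
```

{"method": "servo_tool", "body": {"xyz": [[0,0,-0.002],[0,0,0],[0,0,0],[0,0,0],[0,0,0],[0,0,0],[0,0,0],[0,0,0]], "delta_rot": [[0,0,0],[0,0,0],[0,0,0],[0,0,0],[0,0,0],[0,0,0],[0,0,0],[0,0,0]]}}

```text
t: 32.7
tool_pos: [0.5612, 0.0155, 0.0837]
ee_rot: [-3.142, 0.0, -3.095]
wrist_force: [-4.5, 1.2, 4.2]
opening: 0.0246
grip_force: 61.5
```

```bash
python3 feel.py | head -2
```

```text
F [-5.435  0.758  4.19 ] M [ 0.1574  1.1527 -0.003 ] sd [0.0245 0.027  0.0345] [0.491 0.451 0.519]
tcp [ 5.6120e-01  1.5500e-02  8.3600e-02 -3.1416e+00  3.0000e-04 -3.0950e+00]
```

{"method": "servo_tool", "body": {"xyz": [[0,0,-0.002],[0,0,0],[0,0,-0.002],[0,0,0],[0,0,0],[0,0,0],[0,0,0],[0,0,0]], "delta_rot": [[0,0,0],[0,0,0],[0,0,0],[0,0,0],[0,0,0],[0,0,0],[0,0,0],[0,0,0]]}}

```text
t: 34.5
tool_pos: [0.5612, 0.0155, 0.0836]
ee_rot: [3.142, 0.0, -3.095]
wrist_force: [-3.4, 0.6, 0.9]
opening: 0.0243
grip_force: 61.2
```

```bash
python3 feel.py | head -2
```

```text
F [-2.504  0.3   -0.187] M [0.0885 0.5224 0.0057] sd [0.0321 0.0671 0.0262] [0.551 0.616 0.521]
tcp [ 5.6120e-01  1.5500e-02  8.3700e-02  3.1415e+00  1.0000e-04 -3.0951e+00]
```

{"method": "servo_tool", "body": {"xyz": [[0,0,-0.002],[0,0,0],[0,0,-0.002],[0,0,0],[0,0,0],[0,0,0],[0,0,0],[0,0,0]], "delta_rot": [[0,0,0],[0,0,0],[0,0,0],[0,0,0],[0,0,0],[0,0,0],[0,0,0],[0,0,0]]}}

```text
t: 36.3
tool_pos: [0.5612, 0.0155, 0.0843]
ee_rot: [3.142, 0.0, -3.095]
wrist_force: [0.1, -0.1, -6.7]
opening: 0.0243
grip_force: 60.3
```

{"method": "servo_tool", "body": {"xyz": [[0,0,0],[0,0,0],[0,0,0],[0,0,0],[0,0,0],[0,0,0],[0,0,0],[0,0,0]], "delta_rot": [[0,0,0],[0,0,0],[0,0,0],[0,0,0],[0,0,0],[0,0,0],[0,0,0],[0,0,0]], "gripper": -0.2}}

```text
t: 37.3
tool_pos: [0.5611, 0.0155, 0.0843]
ee_rot: [3.141, -0.0, -3.095]
wrist_force: [0.3, 0.5, -0.2]
opening: 0.051
grip_force: 0.0
```

Run:
```python
from plan import *
S,_=snap('side','s8'); o=r.get_obs(); print(o['t'],o['wrist_force'],o['grip_force'],o['opening'])
cv2.imwrite('pics/c8.png',cv2.resize(cv2.imread('pics/s8.png')[130:310,200:440],None,fx=3,fy=3,interpolation=2))
```

```text
37.35 [-0.8617355  -0.69274524  0.86919253] 0.0 0.051256964973652605
```

View pics/c8.png

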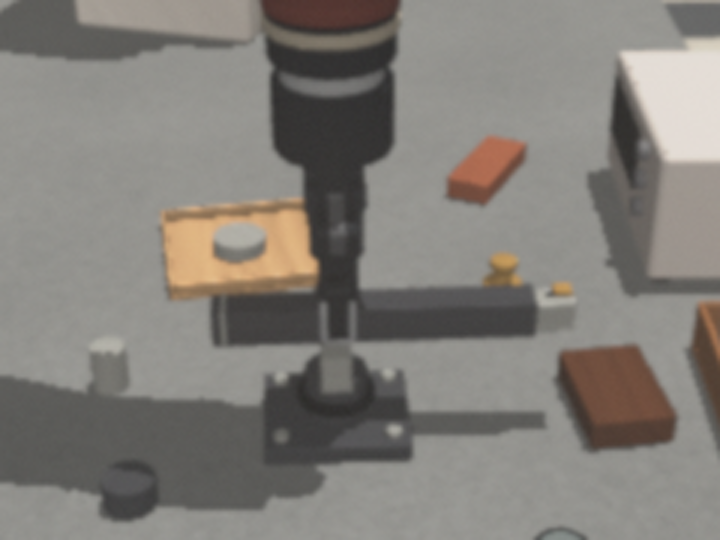

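The picture shows the bar resting level across the ridge with the fingers open, and the block flat in the tray at (240,240) in the crop. Rising clear.

{"method": "servo_tool", "body": {"xyz": [[0,0,-0.02],[0,0,-0.06],[0,0,-0.1],[0,0,-0.15],[0,0,-0.2],[0,0,-0.2],[0,0,-0.1],[0,0,0]], "delta_rot": [[0,0,0],[0,0,0],[0,0,0],[0,0,0],[0,0,0],[0,0,0],[0,0,0],[0,0,0]]}}

```text
t: 38.35
tool_pos: [0.5618, 0.0153, 0.2101]
ee_rot: [-3.141, 0.002, -3.095]
wrist_force: [-0.6, -0.7, -0.8]
opening: 0.051
grip_force: 0.0
```

Run:
```python
from plan import *
W=cam('wrist');snap('wrist','w9'); S,_=snap('side','s9')
rs=[]
for n,c in(('wrist',W),('side',S)):
    for d in r.tip_of(n,'bar_mid')[:1]: print(n,np.round(d['uv'],1),round(d['p'],2)); rs.append(ray(c,d['uv']))
if len(rs)>1: print(tri(rs),'expect ~',[.595,.017,.088])
a=cv2.imread('pics/s8.png')[215:250,262:300].astype(int);b=cv2.imread('pics/s9.png')[215:250,262:300].astype(int); print('bar tail image change since release',abs(a-b).mean())
print(r.get_obs()['wrist_force'],r.sign_off())
```

```text
wrist [319.  275.9] 0.8
side [329.5 233.9] 0.59
(array([0.59686007, 0.0165295 , 0.0896093 ]), [0.0021, 0.0021]) expect ~ [0.595, 0.017, 0.088]
bar tail image change since release 2.079949874686717
the job is handed in; nothing more can be done
[ 0.21874337 -0.36636359  0.29861757] None
```

The job is handed in: the block lies flat in the tray, and the bar sits level and balanced across the rest with the gripper clear. The last pictures before hand-in confirm this, but no verdict came back.

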